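Roll down a sheet of tiles on a flower-display top

ROBOT

A 6-joint arm with a two-finger parallel gripper is mounted at the origin on the work surface. World frame = base frame: x ahead of the robot, y to its left, z up, the work surface at z = 0. Lengths are in mm, angles in degrees, forces in N, time in s.
With the tool pointing down it reaches from about 300 to 850 mm from the base axis. Payload 4.2 kg.
Tool frame: the origin (TCP) lies at the very end of the fingers, on their centre line; the grasp point (between the pads) lies env.grip_point_offset behind it (env.grip_point_offset is the distance from the TCP to the grasp point, in mm); z points along the fingers, y is the direction in which the jaws open and shut (so a half turn about z gives the same grasp; the last joint's range is limited). The gripper opens to 91 mm and grips with 3 to 60 N. Pads are 32 mm wide; open, the fingers measure 118 mm over their backs; the gripper's body (76 mm by 178 mm) begins 60 mm behind the grasp point.
Start: joints at [-66.349, 18.312, 89.639, -0, 72.044, -1.146], TCP at [241.168, -521.997, 213.976] pointing down, gripper open.
Joint ranges: [-177.97, 177.97], [-48.28, 115.42], [12.27, 149.76], [-77.06, 257.06], [2.81, 150.46], [-146.56, 146.56]. Speed limits (degrees/s): [147.25, 147.25, 180, 180, 180, 180].

INTERFACE

Orientations are given as [roll, pitch, yaw] about the fixed x, y, z axes, in that order (R = Rz(yaw) Ry(pitch) Rx(roll)).
In Python, from workcell import env, grab_frame, camera_params gives the robot as it stands. The module is installed in compiled form; this text tells all that it offers.
- The arm moves only by the shell command python3 -m creep 'ROWS' [OPENING] [FORCE]. ROWS is a JSON object of lists of equal length, an entry for each row: "offset": the shift along the tool's x, y, z in m, a list of three; "rotation": the turn, a rotation vector about the tool's x, y, z in degrees, a list of three. A call has 1 to 5 rows; each row shifts and turns the commanded pose from where the row before left it, along the tool's axes as they then stand; what a row does not reach is not made up. A row lasts 1/8 s, in which the tool goes at most 62.5 mm and 10.7 degrees, less where a joint would pass 70% of its speed; a pose out of reach is approached as far as the arm can. A call is refused whole if a number of a shift passes 0.0625 or a number of a turn 10.7, either way. A call with a gripper value outside its range is refused whole. OPENING is the closure, from 0 (fully open) to 1 (shut), set as the call begins (- or left out, the last holds). The fingers move at their own pace and stop on an object; FORCE is the grip in N (left out, the last holds). Time passes only in rows, so rows that do not move let the fingers close. It gives the time, the measured TCP pose, the force and the opening at its end, in the units of the state.
- env.state(): the state, without advancing time (a new reading comes with each control period).
- grab_frame(name): name is "side" or "top" or "wrist"; returns the picture (400x640x3 uint8, red, green, blue); there is no depth.
- camera_params(name): a dict with "mtx" (3x3 intrinsics, pixels), "R" (3x3) and "t" (3): a world point X has camera coordinates R X + t. Camera axes: x right, y down, z forward; pixel columns grow to the right and rows downward; lengths in mm; the calibration is good to about 2 mm. A picture is of the moment at which its call begins: read the wrist's pose just before it. camera_params takes no time and is no camera call; for the wrist camera it gives the pose at the moment of the call.
- env.job_done(): hands the job in, once; it reports no verdict.
The state is a dict: "time_s": time; "qpos": joint angles; "qvel": joint speeds; "effort": joint torques, N m; "ee_pos": TCP position; "ee_rot": TCP orientation; "force": force on the tool from outside, world axes, zero at the start; "torque": the same for the moment, N m; "gripper_width": finger opening in mm.
Only numpy, scipy, OpenCV 4.12 (cv2) and the standard library are available. Lean on these libraries where they do the work, as an engineer would, in place of code of your own. Each camera call takes 0.05 s, during which the arm holds its last target.

TASK

Take the hand roller out of its wooden rest and roll it along the sheet of self-adhesive tiles, end to end with firm, steady downward pressure, until every tile is bedded fully down, without cracking any by pressing too hard. Then set the roller back down in its rest as it was, let go, and leave the pail, the spare tiles and the tape alone.

Things in the scene. Friction and masses are not known exactly. Their poses are not given: they have to be found in the camera images.
- roller: Hand roller, 0.48 kg. Origin: lowest point of the wheel, mid-width; z runs up through the grip, y along the axle, x is the rolling direction. Black rubber wheel 44 mm across, 68 mm wide, axle at z = 22 mm, in a steel fork 82 mm wide (y). Steel crown plate 68 (x) by 84 (y) mm from z = 52 to 60 mm. Flat-sided wooden grip 26 (x) by 36 (y) mm, from z = 70 to 138 mm.
- roller_grip (a point): Point in the middle of the roller's wooden grip, on its centre line, 100 mm above the roller's origin; same axes as the roller.
- roller_wheel (a joint): Turning angle of the roller's wheel on its axle (rad); it turns freely without limit, 22 mm of rolling per rad.
- holder: Fixed wooden rest, 120 (x) by 150 (y) mm, upper face at z = 60 mm, with a through slot of 52 (x) by 92 (y) mm; origin on the table under the slot's centre. The roller hangs upright in it: axle along the holder's y, wheel down in the slot (4 mm play each side), crown plate lying on the upper face, the roller's origin then 8 mm above the holder's.
- underlay: Dark foam-rubber underlay, 150 (x) by 320 (y) mm and about 20 mm thick, fixed on the table; origin in the middle of its underside. On it lies the 12 mm plywood board, 120 by 290 mm, with the sheet of tiles. Its real thickness is not known to better than 2.5 mm either way, and it is resilient: pressed hard, the board sinks level by a millimetre or more and comes back when let go.
- sheet_mid (a point): Middle of the sheet of tiles, fixed 38 mm above the table: roughly level with the bedded tiles' tops, which really lie up to 2.5 mm higher or lower. Two rows (a: x = -16 mm, b: +16 mm) of five ceramic tiles, each 30 (x) by 46 (y) by 6 mm, columns 0 to 4 at y = -96, -48, 0, 48, 96 mm; 62 by 238 mm overall, long along y. The edging round it stands 1 mm lower than bedded tiles.
- tile_a0 (a joint): How far tile 0 of row a has sunk into its adhesive bed (m): near 0 it stands 3 mm proud, 0.003 is fully bedded. A tile sinks only while pressed with 7.5 N or more (15 N on the roller for the two side by side, more if they sink fast) and stays where it is left; tiles crack if the roller bears on the sheet with more than 25 N in all.
- tile_a1 (a joint): How far tile 1 of row a has sunk into its adhesive bed (m): near 0 it stands 3 mm proud, 0.003 is fully bedded. Same behaviour as tile 0 of row a.
- tile_a2 (a joint): How far tile 2 of row a has sunk into its adhesive bed (m): near 0 it stands 3 mm proud, 0.003 is fully bedded. Same behaviour as tile 0 of row a.
- tile_a3 (a joint): How far tile 3 of row a has sunk into its adhesive bed (m): near 0 it stands 3 mm proud, 0.003 is fully bedded. Same behaviour as tile 0 of row a.
- tile_a4 (a joint): How far tile 4 of row a has sunk into its adhesive bed (m): near 0 it stands 3 mm proud, 0.003 is fully bedded. Same behaviour as tile 0 of row a.
- tile_b0 (a joint): How far tile 0 of row b has sunk into its adhesive bed (m): near 0 it stands 3 mm proud, 0.003 is fully bedded. Same behaviour as tile 0 of row a.
- tile_b1 (a joint): How far tile 1 of row b has sunk into its adhesive bed (m): near 0 it stands 3 mm proud, 0.003 is fully bedded. Same behaviour as tile 0 of row a.
- tile_b2 (a joint): How far tile 2 of row b has sunk into its adhesive bed (m): near 0 it stands 3 mm proud, 0.003 is fully bedded. Same behaviour as tile 0 of row a.
- tile_b3 (a joint): How far tile 3 of row b has sunk into its adhesive bed (m): near 0 it stands 3 mm proud, 0.003 is fully bedded. Same behaviour as tile 0 of row a.
- tile_b4 (a joint): How far tile 4 of row b has sunk into its adhesive bed (m): near 0 it stands 3 mm proud, 0.003 is fully bedded. Same behaviour as tile 0 of row a.
- pail: White metal pail with green shoots, 130 mm across, 115 mm high, about 220 mm with the shoots, 1.3 kg; origin under its centre. To be left alone.
- spare_tiles: Stack of spare tiles, 46 by 62 by 30 mm; origin under its centre. To be left alone.
- tape: Roll of tan tape lying flat, 84 mm across, 24 mm high; origin under its centre. To be left alone.

How it is judged (in metres and radians):
On the way, in this order (a step that is already met when the one before it is completed fails the run):
1. the roller is lifted out of its rest (height (world z) of roller above 0.075 m), for 0.1 s.
2. the roller's wheel rolls over the middle part of the sheet (within 70 mm of its middle) under a load of more than 8 N (contact force between roller and underlay above 8 N and y of roller_grip in the frame of sheet_mid between -0.07 and 0.07 m and (velocity of joint roller_wheel above 0.15 rad/s or velocity of joint roller_wheel below -0.15 rad/s)), for 0.1 s.
3. the roller is set down in its rest, still held (horizontal distance between roller and holder below 0.012 m and z of roller in the frame of holder below 0.014 m and angle between roller's own z axis and vertical below 0.12 rad and contact force between the fingers and roller above 1 N), for 0.05 s.
At the end, for the whole second after the job is handed in: every tile is sunk at least 2 mm of its 3 mm (within 1 mm of fully bedded); the roller hangs at rest in its holder, upright within 0.12 rad, its origin within 12 mm of the holder's centre and less than 14 mm above the table, and is let go (value of joint each of tile_a0, tile_a1, tile_a2, tile_a3, tile_a4, tile_b0, tile_b1, tile_b2, tile_b3, tile_b4 above 0.002 m and horizontal distance between roller and holder below 0.012 m and z of roller in the frame of holder below 0.014 m and angle between roller's own z axis and vertical below 0.12 rad and linear speed of roller below 0.02 m/s and contact force between the fingers and roller below 0.2 N); the robot touches nothing.
It fails at once if the roller bears on the sheet with more than 25 N (tiles crack) (contact force between roller and underlay above 25 N).
It fails at once if the gripper or arm presses on the tiles, board or underlay (contact force between any of the fingers, the arm and underlay above 2 N).
It fails at once if the pail, the spare tiles or the tape are moved more than 15 mm (distance of any of pail, spare_tiles, tape from where it was at the start of the episode above 0.015 m).
It also fails if it takes over 72 s, if anything falls off the work surface, if the arm or the gripper's body presses on something with over 40 N, if the wrist force passes 120 N, or if a joint passes its speed limit or range.

## Working session

There is one attempt and no reset: what is moved stays moved. The work goes in short steps, Python scripts to look and compute and a shell command to move; the robot and the scene stay as the last step left them, time stands still between calls to the robot, and variables do not carry over. Pictures are saved under pics/ and viewed, and the job is handed in when it is done.

```bash
mkdir -p pics; python3 - <<'E'
from workcell import env, grab_frame, camera_params
import cv2
print(env.state(), env.grip_point_offset)
for n in ("side","top","wrist"):
    im=grab_frame(n); cv2.imwrite(f"pics/{n}0.png",im[:,:,::-1]); p=camera_params(n); print(n,p)
E
```

```text
{'time_s': 0.0, 'qpos': array([-6.63493972e+01,  1.83516594e+01,  8.97059444e+01, -9.13540800e-04,
        7.20424795e+01, -1.14663692e+00]), 'qvel': array([-0.03367576,  0.01803713, -0.08786841,  0.00759904, -0.05881114,
       -0.02479553]), 'effort': array([-8.54435712e-06, -4.12454832e+01, -2.31980073e+01,  7.26207113e-02,
        4.55174118e-02, -1.62525362e-04]), 'ee_pos': array([ 240.95086191, -521.53539887,  213.12321326]), 'ee_rot': array([-1.79899919e+02, -1.13442191e-03,  2.47975211e+01]), 'force': array([ 0.03893496, -0.04265752, -0.62321848]), 'torque': array([-0.05604222,  0.03588292, -0.01295921]), 'gripper_width': 91.44281896036321} 18.8
side {'mtx': array([[426.70858416,   0.        , 321.94162159],
       [  0.        , 426.70858416, 202.97289123],
       [  0.        ,   0.        ,   1.        ]]), 'R': array([[ 0.95570348, -0.2941436 ,  0.01050727],
       [-0.21458028, -0.72074004, -0.65915788],
       [ 0.20146008,  0.62770482, -0.75193118]]), 't': array([-604.92892707,  192.02104003,  967.62941452])}
top {'mtx': array([[425.72520447,   0.        , 318.77966994],
       [  0.        , 425.72520447, 201.65828519],
       [  0.        ,   0.        ,   1.        ]]), 'R': array([[ 2.45558799e-02, -9.99696797e-01,  1.82302552e-03],
       [-9.95141098e-01, -2.46178219e-02, -9.53318340e-02],
       [ 9.53478080e-02,  5.26789450e-04, -9.95443880e-01]]), 't': array([ -16.9155237 ,  646.37685616, 1220.06661478])}
wrist {'mtx': array([[351.72004645,   0.        , 320.28202805],
       [  0.        , 351.72004645, 200.38208711],
       [  0.        ,   0.        ,   1.        ]]), 'R': array([[ 0.41959819, -0.90770831, -0.00172776],
       [-0.88228786, -0.40829315,  0.23423244],
       [-0.21332016, -0.09675913, -0.97217909]]), 't': array([-574.49392047,  -25.23954568,  390.49528746])}
```

View pics/top0.png

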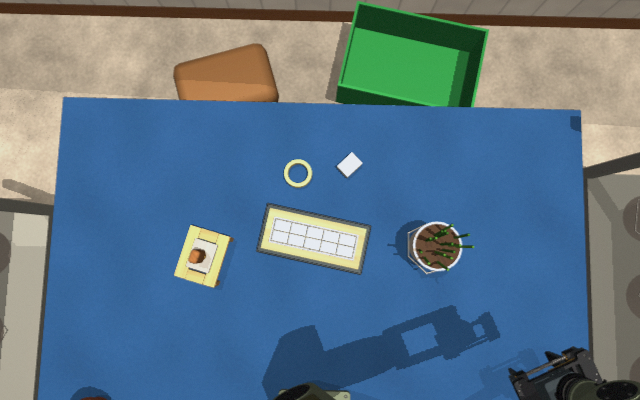

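View pics/side0.png

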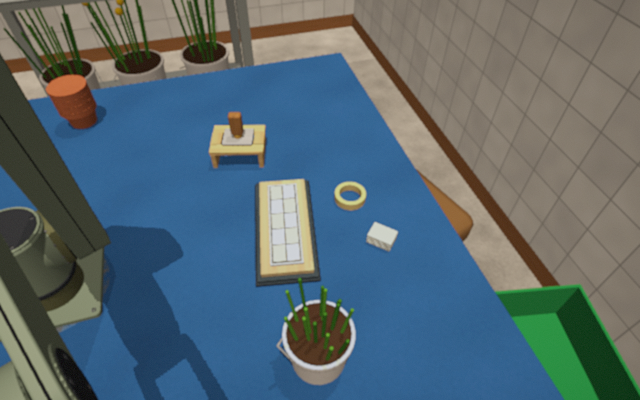

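View pics/wrist0.png

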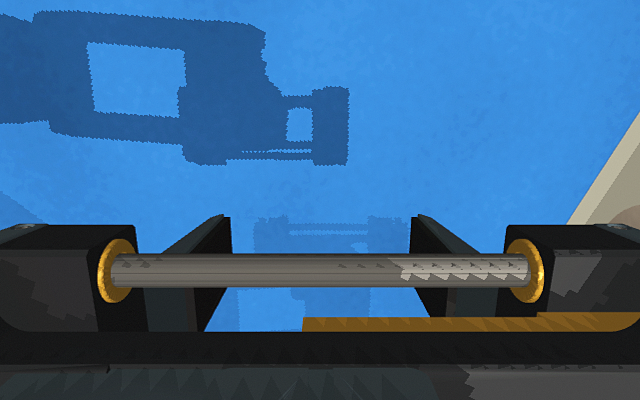

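```bash
python3 - <<'E'
import cv2
im=cv2.imread("pics/top0.png")
cv2.imwrite("pics/th.png",cv2.resize(im[215:295,160:245],None,fx=7,fy=7,interpolation=cv2.INTER_CUBIC))
cv2.imwrite("pics/ts.png",cv2.resize(im[195:280,250:380],None,fx=6,fy=6,interpolation=cv2.INTER_CUBIC))
im=cv2.imread("pics/side0.png")
cv2.imwrite("pics/sh.png",cv2.resize(im[100:180,195:285],None,fx=7,fy=7,interpolation=cv2.INTER_CUBIC))
E
```

```text
(no output)
```

View pics/th.png

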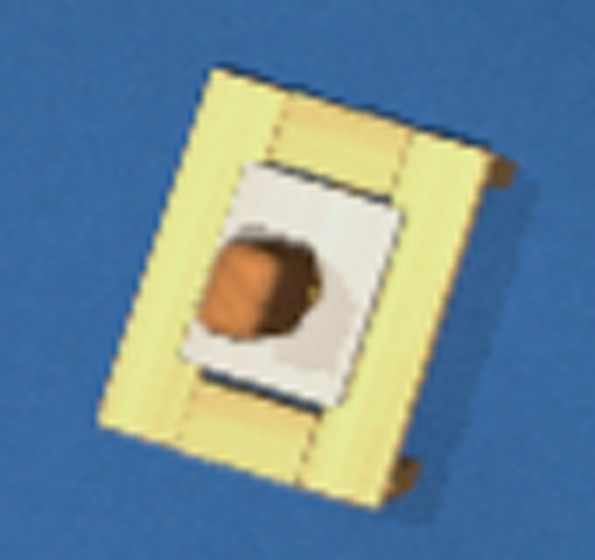

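View pics/ts.png

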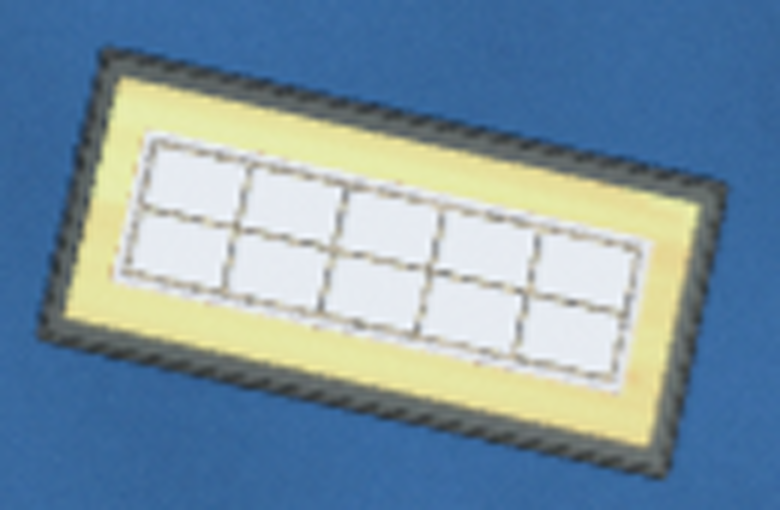

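View pics/sh.png

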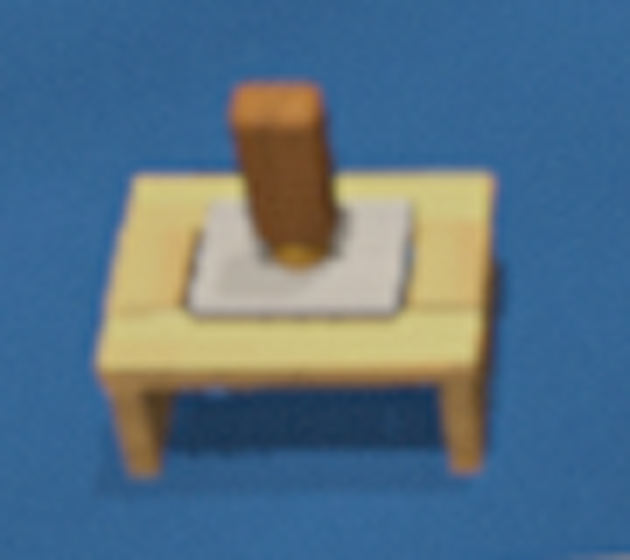

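```bash
cat > h.py <<'E'
import numpy as np, cv2
from workcell import env, grab_frame, camera_params
def px2w(cam,uv,z,p=None):
    p=p or camera_params(cam); uv=np.atleast_2d(uv).astype(float)
    d=np.c_[uv,np.ones(len(uv))]@np.linalg.inv(p['mtx']).T
    R,t=p['R'],p['t']; d=d@R; c=-R.T@t
    s=(z-c[2])/d[:,2]
    return c+d*s[:,None]
def w2px(cam,X,p=None):
    p=p or camera_params(cam); x=(np.atleast_2d(X)@p['R'].T+p['t'])@p['mtx'].T
    return x[:,:2]/x[:,2:]
E
python3 - <<'E'
from h import *
np.set_printoptions(precision=1,suppress=True)
def rep(n,cam,c,sc,off,z):
    w=px2w(cam,np.array(c)/sc+np.array(off),z)
    # corners order: TL,TR,BR,BL
    a=(w[1]-w[0]+w[2]-w[3])/2; b=(w[3]-w[0]+w[2]-w[1])/2
    print(n,w.mean(0),"a",np.linalg.norm(a),np.degrees(np.arctan2(a[1],a[0])),"b",np.linalg.norm(b),np.degrees(np.arctan2(b[1],b[0])))
s=lambda o:np.array(o)-0.5+0.5/7
rep("holder",'top',[(213,68),(490,150),(382,507),(100,425)],7,s([160,215]),60)
rep("plate",'top',[(247,165),(402,210),(340,408),(185,360)],7,s([160,215]),68)
rep("tiles",'top',[(148,130),(650,240),(622,392),(115,283)],6,s([250,195]),38)
rep("und",'top',[(108,48),(727,185),(662,477),(42,338)],6,s([250,195]),20)
rep("holder side",'side',[(135,175),(495,175),(473,378),(97,368)],7,s([195,100]),60)
rep("plate side",'side',[(208,200),(412,202),(395,312),(186,310)],7,s([195,100]),68)
print(w2px('top',[[430,0,40]]))
E
```

```text
holder [482.4 326.3  60. ] a 118.62792060848898 -104.72373823962255 b 149.1852330911436 165.47089017727836
plate [483.1 325.3  68. ] a 65.48518535895701 -105.06101688162748 b 81.70985369265263 165.1558272759995
tiles [539.6  11.8  38. ] a 249.34693258673917 -100.79301881044402 b 74.83732926392334 170.12477899405374
und [539.7  11.6  20. ] a 311.00650145599997 -101.10299572145293 b 145.6165511197753 168.74029880906517
holder side [479.4 326.5  60. ] a 150.6151993404569 -17.509566041728434 b 124.31798858459867 -105.35597307544757
plate side [480.4 326.5  68. ] a 84.1013444077026 -17.242690261267708 b 69.15063232536393 -106.22161767930936
[[316.6 276.5]]
```

```bash
R='{"offset":[[0.0383,-0.0446,0],[0.0383,-0.0446,0],[0.0383,-0.0446,0],[0.0383,-0.0446,0],[0.0383,-0.0446,0]],"rotation":[[0,0,0],[0,0,0],[0,0,0],[0,0,0],[0,0,0]]}'; python3 -m creep '{"offset":[[0.0383,-0.0446,0],[0.0383,-0.0446,0],[0.0383,-0.0446,0],[0.0383,-0.0446,0],[0.0383,-0.0446,0]],"rotation":[[0,0,0],[0,0,0],[0,0,0],[0,0,0],[0,0,0]]}'
```

```text
time_s: 0.78
ee_pos: [321.6, -237.4, 213.9]
ee_rot: [180.0, -0.0, 24.8]
force: [1.3, 0.9, -0.6]
gripper_width: 91.1
```

```bash
python3 -m creep '{"offset":[[0.0383,-0.0446,0],[0.0383,-0.0446,0],[0.0383,-0.0446,0],[0.0383,-0.0446,0],[0.0383,-0.0446,0]],"rotation":[[0,0,0],[0,0,0],[0,0,0],[0,0,0],[0,0,0]]}'; python3 -m creep '{"offset":[[0.0383,-0.0446,0],[0.0383,-0.0446,0],[0.0383,-0.0446,0],[0.0383,-0.0446,0],[0.0383,-0.0446,0]],"rotation":[[0,0,0],[0,0,0],[0,0,0],[0,0,0],[0,0,0]]}';  python3 -m creep '{"offset":[[0,0,0],[0,0,0],[0,0,0],[0,0,0],[0,0,0]],"rotation":[[0,0,-10.7],[0,0,-10.7],[0,0,-10.7],[0,0,-10.7],[0,0,-10.7]]}'
```

```text
time_s: 1.4
ee_pos: [401.9, 45.4, 214.0]
ee_rot: [180.0, -0.0, 24.8]
force: [1.6, -0.1, 0.6]
gripper_width: 91.4
time_s: 2.02
ee_pos: [482.3, 328.2, 213.6]
ee_rot: [180.0, 0.0, 24.8]
force: [0.9, -0.2, -0.1]
gripper_width: 91.2
time_s: 2.65
ee_pos: [481.9, 326.2, 213.5]
ee_rot: [-180.0, 0.0, 78.7]
force: [-0.4, 1.0, 0.7]
gripper_width: 91.3
```

```bash
python3 -m creep '{"offset":[[0,0,0],[0,0,0],[0,0,0],[0,0,0],[0,0,0]],"rotation":[[0,0,-10.7],[0,0,-10.7],[0,0,-10.7],[0,0,-10.7],[0,0,-10.7]]}'; python3 -m creep '{"offset":[[0,0,0],[0,0,0],[0,0,0],[0,0,0]],"rotation":[[0,0,-10.7],[0,0,-10.7],[0,0,-10.7],[0,0,0]]}'
python3 - <<'E'
from h import *
s=env.state();print(s['ee_pos'],s['ee_rot'],s['force'],s['qpos'])
for n in ("top","wrist"): cv2.imwrite(f"pics/{n}1.png",grab_frame(n)[:,:,::-1])
E
```

```text
time_s: 3.28
ee_pos: [481.9, 326.1, 213.5]
ee_rot: [-180.0, -0.0, 132.2]
force: [-0.3, -0.1, -0.7]
gripper_width: 91.3
time_s: 3.78
ee_pos: [481.9, 326.2, 213.6]
ee_rot: [-180.0, -0.0, 163.8]
force: [-0.6, 1.2, 0.8]
gripper_width: 91.5
[481.94747446 326.15126255 213.60140716] [-1.79966436e+02 -2.26904645e-02  1.63770363e+02] [-0.56782569  1.16793767  0.75101797] [ 3.29580457e+01  1.89740422e+01  8.87102149e+01 -4.99854962e-03
  7.23559761e+01 -4.08108076e+01]
```

View pics/wrist1.png

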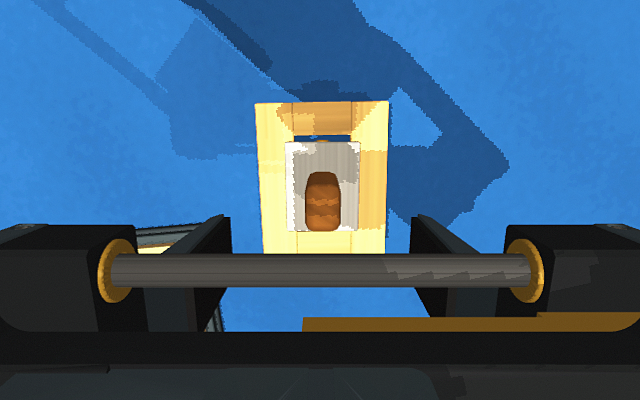

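```bash
python3 - <<'E'
from h import *
np.set_printoptions(precision=1,suppress=True)
w=px2w('wrist',[(255,103),(388,101),(387,253),(264,254)],60);print(w)
f=lambda v:np.degrees(np.arctan2(v[1],v[0]))
print(f(w[1]-w[0]),f(w[3]-w[0]),f(w[2]-w[1]),np.linalg.norm(w[1]-w[0]))
w=px2w('wrist',[(286,142),(360,142),(360,232),(287,232)],68);print(w,w.mean(0));print(f(w[1]-w[0]),f(w[3]-w[0]),f(w[2]-w[1]),f(w[2]-w[3]),np.linalg.norm(w[1]-w[0]))
# centre from far edge: mid + 75mm along axis
E
```

```text
[[393.7 292.3  60. ]
 [425.2 406.4  60. ]
 [565.3 371.3  60. ]
 [532.4 254.6  60. ]]
74.57351656780675 -15.208470511543378 -14.063798697998799 118.42232979489668
[[433.9 309.3  68. ]
 [452.4 372.6  68. ]
 [534.  351.1  68. ]
 [514.6 284.7  68. ]] [483.7 329.5  68. ]
73.74215017502635 -16.922406596324368 -14.740851187514927 73.73937325546898 65.95533461169396
```

```bash
python3 -m creep '{"offset":[[0.0003,0.0012,0.031],[0,0,0.031],[0,0,0.031],[0,0,0.031],[0,0,0]],"rotation":[[0,0,-1.2],[0,0,0],[0,0,0],[0,0,0],[0,0,0]]}'; python3 -m creep '{"offset":[[0,0,0],[0,0,0],[0,0,0],[0,0,0],[0,0,0]],"rotation":[[0,0,0],[0,0,0],[0,0,0],[0,0,0],[0,0,0]]}' 1 60
python3 - <<'E'
from h import *
s=env.state();print(s['ee_pos'],s['ee_rot'],s['force'],s['torque'],s['gripper_width'])
for n in ("side",): cv2.imwrite(f"pics/{n}2.png",cv2.resize(grab_frame(n)[60:220,150:350,::-1],None,fx=3.5,fy=3.5))
E
```

```text
time_s: 4.5
ee_pos: [480.6, 326.5, 87.7]
ee_rot: [-179.8, -0.2, 165.0]
force: [0.7, 0.1, 0.6]
gripper_width: 91.5
time_s: 5.12
ee_pos: [482.2, 327.5, 90.2]
ee_rot: [180.0, 0.0, 165.1]
force: [0.1, -0.3, 0.7]
gripper_width: 44.1
[482.19391504 327.53618497  90.150417  ] [1.79987940e+02 1.65683842e-02 1.65093897e+02] [ 0.09082866 -0.30736845  0.73144727] [ 0.08581907 -0.10733746  0.0147207 ] 44.06318870146006
```

View pics/side2.png

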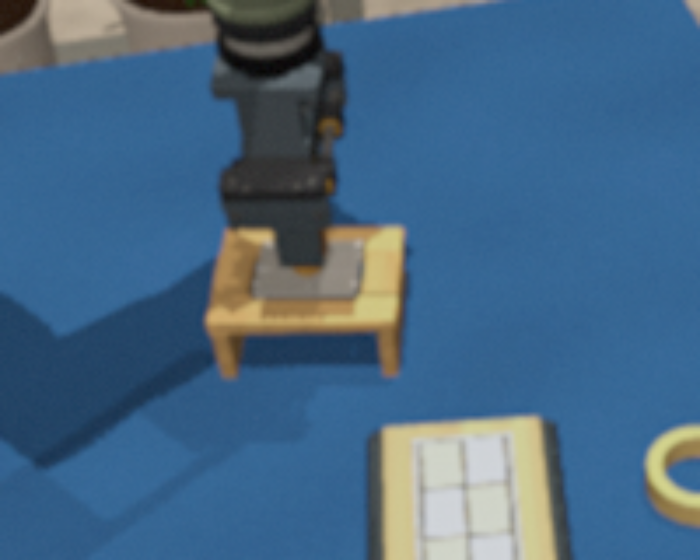

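```bash
python3 -m creep '{"offset":[[0,0,0],[0,0,0],[0,0,0],[0,0,0]],"rotation":[[0,0,0],[0,0,0],[0,0,0],[0,0,0]]}'
python3 - <<'E'
from h import *
s=env.state();print(s['ee_pos'],s['ee_rot'],s['force'],s['torque'],s['gripper_width'])
E
```

```text
time_s: 5.68
ee_pos: [482.2, 327.6, 89.9]
ee_rot: [180.0, 0.0, 165.1]
force: [0.1, 0.9, 0.4]
gripper_width: 25.4
[482.19708274 327.59282339  89.89120828] [1.79994381e+02 4.09071319e-03 1.65095110e+02] [0.14433516 0.92001837 0.38733337] [ 0.18331378 -0.23850736 -0.00435239] 25.432367752243202
```

```bash
python3 -m creep '{"offset":[[0,0,-0.025],[0,0,-0.03],[0,0,-0.03],[0,0,-0.025],[0,0,0]],"rotation":[[0,0,0],[0,0,0],[0,0,0],[0,0,0],[0,0,0]]}'
python3 - <<'E'
from h import *
s=env.state();print(s['ee_pos'],s['ee_rot'],s['force'],s['torque'],s['gripper_width'])
im=cv2.imread("pics/side0.png")
cv2.imwrite("pics/ss.png",cv2.resize(im[170:290,240:335],None,fx=5,fy=5,interpolation=cv2.INTER_CUBIC))
im=grab_frame("side")[:,:,::-1];cv2.imwrite("pics/s3.png",cv2.resize(im[60:220,150:350],None,fx=3.5,fy=3.5))
E
```

```text
time_s: 6.3
ee_pos: [482.7, 327.8, 200.8]
ee_rot: [179.9, 0.1, 165.1]
force: [0.6, -1.0, -5.3]
gripper_width: 25.7
[482.69537807 327.78766876 200.789853  ] [1.79900470e+02 1.04658563e-01 1.65096512e+02] [ 0.60731606 -1.03799044 -5.34666022] [ 0.10989761 -0.08326649  0.02338026] 25.680160761028155
```

View pics/ss.png

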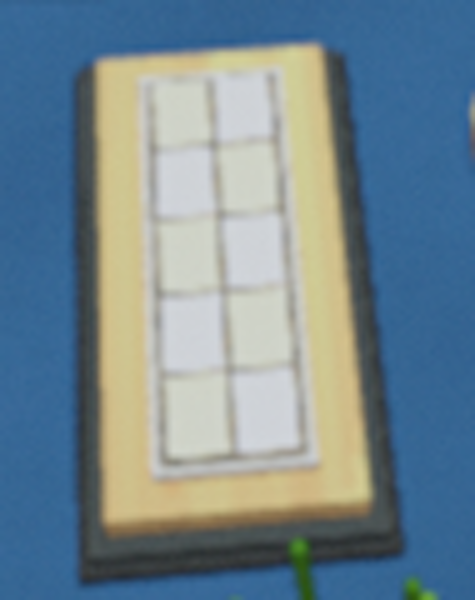

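View pics/s3.png

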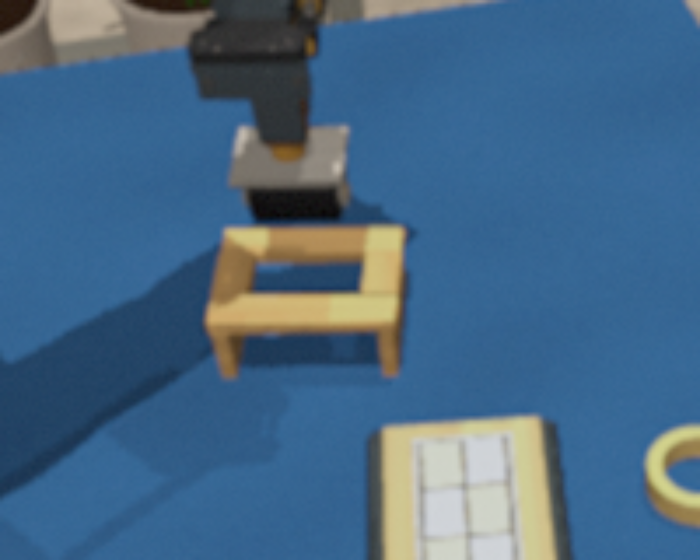

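```bash
python3 - <<'E'
from h import *
np.set_printoptions(precision=1,suppress=True)
f=lambda v:np.degrees(np.arctan2(v[1],v[0]))
for c,z in (([(139,76),(280,68),(318,465),(153,478)],37),([(95,56),(323,44),(371,500),(104,525)],32)):
    w=px2w('side',np.array(c)/5+np.array([239.6,169.6]),z);print(w.mean(0),f(w[0]-w[3]),f(w[1]-w[2]),f(w[1]-w[0]),f(w[2]-w[3]),np.linalg.norm(w[0]-w[3]))
E
```

```text
[537.7  11.3  37. ] 79.13567959229928 79.15745533758967 -12.017044086369038 -11.366075953330402 253.60074921812148
[538.1  12.6  32. ] 79.25595675432689 78.75194343112192 -12.291898683269654 -10.470383837716 295.15360415756356
```

```bash
python3 -m creep '{"offset":[[-0.0258,-0.0374,0],[-0.0258,-0.0374,0],[-0.0258,-0.0374,0],[-0.0258,-0.0374,0],[-0.0258,-0.0374,0]],"rotation":[[0,0,0],[0,0,0],[0,0,0],[0,0,0],[0,0,0]]}'; python3 -m creep '{"offset":[[0,0,0.03],[0,0,0.02],[0,0,0],[0,0,0],[0,0,0]],"rotation":[[0,0,-3.9],[0,0,0],[0,0,0],[0,0,0],[0,0,0]]}'
python3 - <<'E'
from h import *
s=env.state();print(s['ee_pos'],s['ee_rot'],s['force'],s['torque'],s['gripper_width'])
im=grab_frame("wrist")[:,:,::-1];cv2.imwrite("pics/w4.png",im)
im=grab_frame("top")[:,:,::-1];cv2.imwrite("pics/t4.png",cv2.resize(im[180:290,250:380],None,fx=5,fy=5))
s=env.state();print(s['ee_pos'],s['ee_rot'],s['force'],s['torque'],s['gripper_width'])
E
```

```text
time_s: 6.98
ee_pos: [557.8, 112.0, 197.4]
ee_rot: [-179.9, -0.2, 165.1]
force: [0.4, 0.4, -5.3]
gripper_width: 25.7
time_s: 7.6
ee_pos: [559.2, 113.9, 150.7]
ee_rot: [180.0, 0.1, 169.0]
force: [1.1, -0.5, -4.1]
gripper_width: 25.8
[559.22445189 113.88395824 150.6779627 ] [1.79974636e+02 8.57598609e-02 1.69017247e+02] [ 1.13378643 -0.51467387 -4.08936144] [ 0.08971905 -0.17872044 -0.00683599] 25.800541225728402
[559.10116114 113.85565418 150.67612184] [1.79974855e+02 8.09447736e-02 1.69015565e+02] [ 3.55965885e-03 -6.50847600e-01 -4.23386691e+00] [-0.00514538 -0.14128432 -0.03773052] 25.664727454447757
```

View pics/w4.png

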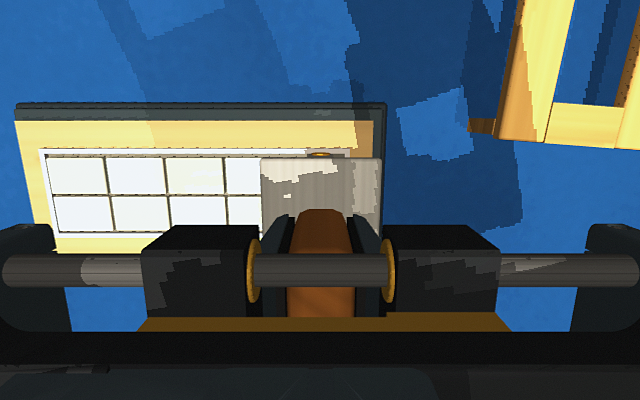

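View pics/t4.png

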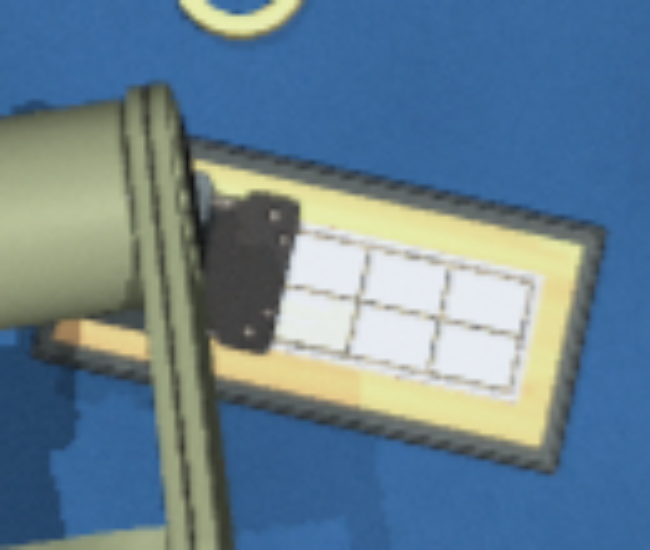

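```bash
python3 - <<'E'
from h import *
np.set_printoptions(precision=2,suppress=True)
w=px2w('wrist',[(49,194),(107.5,195),(168.5,195.5),(226,196),(49,157),(226,157),(56,232),(228,231)],41)
a=np.radians(169);ex=np.array([np.cos(a),np.sin(a)]);ey=np.array([np.cos(a-np.pi/2),np.sin(a-np.pi/2)])
t=env.state()['ee_pos'][:2]
for p in w: print(p,(p[:2]-t)@ex,(p[:2]-t)@ey)
w=px2w('wrist',[(261,159),(381,158)],128.8)
for p in w: print('plate',p,(p[:2]-t)@ex,(p[:2]-t)@ey)
c=np.array([538.8,11.7]);print('est centre',(c-t)@ex,(c-t)@ey)
E
```

```text
[ 515.3  -102.72   41.  ] 1.6703489577419206 -220.95592927021693
[525.21 -56.09  41.  ] 0.843893673172639 -173.28543380896176
[535.12  -7.24  41.  ] 0.4364306321784927 -123.44456846889378
[544.49  38.85  41.  ] 0.02785392148802044 -76.41752267103304
[486.68 -91.57  41.  ] 31.890963281670782 -215.47179563286048
[513.55  46.9   41.  ] 31.940743073767692 -74.41347069396359
[ 547.37 -109.02   41.  ] -31.008742289215 -221.01557336115297
[574.03  32.89  41.  ] -30.10680653193919 -76.63201620594023
plate [512.72  90.42 128.8 ] 41.05428357080516 -31.854905953960955
plate [524.73 155.19 128.8 ] 41.62622661211775 34.01160193720876
est centre 0.4359538844027692 -104.15241125170809
```

```bash
python3 -m creep '{"offset":[[0,0,0.01],[0,0,0.008],[0,0,0.004],[0,0,0.001],[0,0,0]],"rotation":[[0,0,0],[0,0,0],[0,0,0],[0,0,0],[0,0,0]]}'; python3 -m creep '{"offset":[[0,0,0.0005],[0,0,0.0005],[0,0,0]],"rotation":[[0,0,0],[0,0,0],[0,0,0]]}';python3 -m creep '{"offset":[[0,0,0.0005],[0,0,0.0005],[0,0,0]],"rotation":[[0,0,0],[0,0,0],[0,0,0]]}'
```

```text
time_s: 8.32
ee_pos: [558.9, 113.6, 127.0]
ee_rot: [180.0, 0.0, 169.0]
force: [-0.9, -0.6, -5.1]
gripper_width: 26.0
time_s: 8.7
ee_pos: [558.7, 113.6, 126.0]
ee_rot: [-180.0, 0.0, 169.0]
force: [0.7, -0.1, -4.2]
gripper_width: 25.4
time_s: 9.07
ee_pos: [558.7, 113.6, 124.9]
ee_rot: [-180.0, -0.0, 169.0]
force: [-0.8, -0.3, -4.8]
gripper_width: 26.0
```

```bash
for i in 1; do python3 -m creep '{"offset":[[0,0,0.0005],[0,0,0.0005],[0,0,0]],"rotation":[[0,0,0],[0,0,0],[0,0,0]]}'; done; python3 -m creep '{"offset":[[0,0,0.0005],[0,0,0]],"rotation":[[0,0,0],[0,0,0]]}'
```

```text
time_s: 9.45
ee_pos: [558.7, 113.6, 123.9]
ee_rot: [-180.0, -0.0, 169.0]
force: [0.2, 0.2, -4.8]
gripper_width: 26.0
time_s: 9.7
ee_pos: [558.7, 113.6, 123.4]
ee_rot: [-180.0, -0.0, 169.0]
force: [0.1, 0.4, -4.4]
gripper_width: 25.8
```

```bash
python3 -m creep '{"offset":[[0,0,0.0005],[0,0,0]],"rotation":[[0,0,0],[0,0,0]]}'; python3 -m creep '{"offset":[[0,0,0.0005],[0,0,0]],"rotation":[[0,0,0],[0,0,0]]}'
```

```text
time_s: 9.95
ee_pos: [558.7, 113.6, 122.9]
ee_rot: [-180.0, -0.0, 169.0]
force: [-0.3, -0.1, -4.3]
gripper_width: 25.8
time_s: 10.2
ee_pos: [558.7, 113.6, 122.4]
ee_rot: [-180.0, -0.0, 169.0]
force: [0.4, -0.4, -4.0]
gripper_width: 26.0
```

```bash
python3 -m creep '{"offset":[[0,0,0.0005],[0,0,0]],"rotation":[[0,0,0],[0,0,0]]}'; python3 -m creep '{"offset":[[0,0,0.0004],[0,0,0]],"rotation":[[0,0,0],[0,0,0]]}'
```

```text
time_s: 10.45
ee_pos: [558.7, 113.6, 121.9]
ee_rot: [-180.0, -0.0, 169.0]
force: [-0.6, -0.1, -5.0]
gripper_width: 25.6
time_s: 10.7
ee_pos: [558.7, 113.6, 121.5]
ee_rot: [-180.0, -0.0, 169.0]
force: [-0.1, 0.1, -4.8]
gripper_width: 25.9
```

```bash
python3 -m creep '{"offset":[[0,0,0.0004],[0,0,0]],"rotation":[[0,0,0],[0,0,0]]}'; python3 -m creep '{"offset":[[0,0,0.0004],[0,0,0]],"rotation":[[0,0,0],[0,0,0]]}'
```

```text
time_s: 10.95
ee_pos: [558.7, 113.6, 121.1]
ee_rot: [-180.0, -0.0, 169.0]
force: [0.1, -0.7, -5.3]
gripper_width: 25.6
time_s: 11.2
ee_pos: [558.8, 113.6, 120.8]
ee_rot: [-180.0, 0.0, 169.0]
force: [0.0, -1.3, -3.8]
gripper_width: 26.0
```

```bash
python3 -m creep '{"offset":[[0,0,0.0003],[0,0,0]],"rotation":[[0,0,0],[0,0,0]]}'; python3 - <<'E'
from h import *
s=env.state();print(s['ee_pos'],s['force'],s['torque'])
E
python3 -m creep '{"offset":[[0,0,0],[0,0,0]],"rotation":[[0,0,0],[0,0,0]]}'
```

```text
time_s: 11.45
ee_pos: [558.8, 113.6, 120.6]
ee_rot: [-180.0, 0.0, 169.0]
force: [0.1, 0.2, -3.0]
gripper_width: 25.7
[558.77731285 113.61837205 120.6140613 ] [ 0.14910031  0.22645861 -2.97091557] [ 0.09897469 -0.06534211 -0.02849681]
time_s: 11.7
ee_pos: [558.8, 113.6, 120.5]
ee_rot: [180.0, 0.0, 169.0]
force: [-0.4, -1.1, -3.2]
gripper_width: 25.6
```

```bash
python3 -m creep '{"offset":[[0,0,0.0004],[0,0,0]],"rotation":[[0,0,0],[0,0,0]]}'; python3 -m creep '{"offset":[[0,0,0.0004],[0,0,0]],"rotation":[[0,0,0],[0,0,0]]}'
```

```text
time_s: 11.95
ee_pos: [558.8, 113.6, 120.3]
ee_rot: [180.0, 0.0, 169.0]
force: [-1.3, 0.1, -1.5]
gripper_width: 26.0
time_s: 12.2
ee_pos: [558.8, 113.7, 120.0]
ee_rot: [180.0, 0.0, 169.0]
force: [-1.6, 0.7, 1.2]
gripper_width: 25.8
```

```bash
python3 -m creep '{"offset":[[0,0,0.0005],[0,0,0.0005],[0,0,0]],"rotation":[[0,0,0],[0,0,0],[0,0,0]]}'; python3 -m creep '{"offset":[[0,0,0.0005],[0,0,0]],"rotation":[[0,0,0],[0,0,0]]}'
```

```text
time_s: 12.58
ee_pos: [558.8, 113.7, 118.9]
ee_rot: [180.0, 0.0, 169.0]
force: [-1.3, 1.8, 3.2]
gripper_width: 25.7
time_s: 12.82
ee_pos: [558.9, 113.7, 118.6]
ee_rot: [180.0, 0.0, 169.0]
force: [-1.5, 0.3, 5.7]
gripper_width: 25.8
```

```bash
python3 -m creep '{"offset":[[0,0,0.0005],[0,0,0]],"rotation":[[0,0,0],[0,0,0]]}'; python3 -m creep '{"offset":[[0,0,0.0005],[0,0,0]],"rotation":[[0,0,0],[0,0,0]]}'; python3 - <<'E'
from h import *
s=env.state();print(s['ee_pos'],s['ee_rot'],s['force'],s['torque'])
E
```

```text
time_s: 13.08
ee_pos: [558.9, 113.7, 118.4]
ee_rot: [180.0, 0.0, 169.0]
force: [-2.6, 0.7, 7.2]
gripper_width: 26.0
time_s: 13.32
ee_pos: [558.9, 113.8, 118.1]
ee_rot: [180.0, 0.0, 169.0]
force: [-2.1, 0.0, 8.2]
gripper_width: 25.7
[558.89417517 113.76410827 118.1434481 ] [1.79973416e+02 4.01153261e-02 1.68990781e+02] [-2.13629464  0.03217792  8.24394251] [0.1203465  0.6741001  0.01590805]
```

```bash
python3 -m creep '{"offset":[[0,0,0.0005],[0,0,0]],"rotation":[[0,0,0],[0,0,0]]}'; python3 -m creep '{"offset":[[0,0,0.0005],[0,0,0]],"rotation":[[0,0,0],[0,0,0]]}'; python3 - <<'E'
from h import *
s=env.state();print(s['ee_pos'],s['ee_rot'],s['force'],s['torque'])
im=grab_frame("wrist")[:,:,::-1];cv2.imwrite("pics/w5.png",im)
E
```

```text
time_s: 13.58
ee_pos: [558.9, 113.8, 117.9]
ee_rot: [180.0, 0.0, 169.0]
force: [-2.9, -0.6, 8.9]
gripper_width: 25.9
time_s: 13.82
ee_pos: [558.9, 113.8, 117.4]
ee_rot: [180.0, 0.1, 169.0]
force: [-2.7, 0.3, 10.0]
gripper_width: 25.8
[558.94059229 113.81727844 117.42478991] [1.79962512e+02 5.29550798e-02 1.68988462e+02] [-2.65466012  0.26818389  9.96885823] [0.17738649 0.74637234 0.00159988]
```

View pics/w5.png

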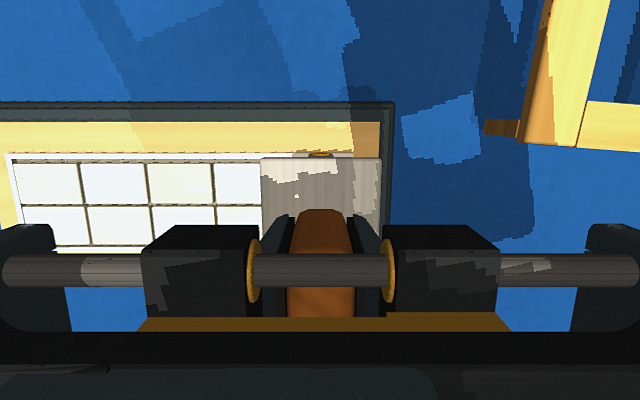

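```bash
python3 -m creep '{"offset":[[0,0,0.0006],[0,0,0]],"rotation":[[0,0,0],[0,0,0]]}'; python3 -m creep '{"offset":[[0,0,0.0006],[0,0,0]],"rotation":[[0,0,0],[0,0,0]]}'
```

```text
time_s: 14.12
ee_pos: [558.9, 113.8, 116.8]
ee_rot: [180.0, 0.0, 169.0]
force: [-3.1, 0.3, 9.5]
gripper_width: 25.9
time_s: 14.38
ee_pos: [558.9, 113.9, 116.2]
ee_rot: [180.0, 0.0, 169.0]
force: [-3.5, -0.5, 9.5]
gripper_width: 25.8
```

```bash
python3 -m creep '{"offset":[[0,0,0.0006],[0,0,0]],"rotation":[[0,0,0],[0,0,0]]}'; python3 -m creep '{"offset":[[0,0,0.0006],[0,0,0]],"rotation":[[0,0,0],[0,0,0]]}'
```

```text
time_s: 14.62
ee_pos: [558.9, 113.8, 115.8]
ee_rot: [180.0, 0.1, 169.0]
force: [-3.7, 0.5, 10.7]
gripper_width: 25.6
time_s: 14.88
ee_pos: [559.0, 113.9, 115.5]
ee_rot: [179.9, 0.1, 169.0]
force: [-4.5, 1.1, 12.4]
gripper_width: 25.7
```

```bash
python3 -m creep '{"offset":[[0,-0.002,0],[0,-0.002,0],[0,-0.002,0],[0,-0.002,0]],"rotation":[[0,0,0],[0,0,0],[0,0,0],[0,0,0]]}'; python3 -m creep '{"offset":[[0,-0.002,0],[0,-0.002,0],[0,-0.002,0]],"rotation":[[0,0,0],[0,0,0],[0,0,0]]}'
```

```text
time_s: 15.38
ee_pos: [557.5, 106.3, 115.6]
ee_rot: [179.9, 0.1, 169.0]
force: [-4.0, 2.3, 13.1]
gripper_width: 25.6
time_s: 15.75
ee_pos: [556.3, 100.4, 115.5]
ee_rot: [179.9, 0.1, 169.0]
force: [-2.9, 2.7, 13.0]
gripper_width: 25.5
```

```bash
python3 -m creep '{"offset":[[0,-0.002,0],[0,-0.002,0],[0,-0.0015,0]],"rotation":[[0,0,0],[0,0,0],[0,0,0]]}'; python3 -m creep '{"offset":[[0,-0.0013,0],[0,-0.0013,0]],"rotation":[[0,0,0],[0,0,0]]}';python3 -m creep '{"offset":[[0,-0.0013,0],[0,-0.0013,0]],"rotation":[[0,0,0],[0,0,0]]}'
```

```text
time_s: 16.12
ee_pos: [555.2, 95.0, 115.5]
ee_rot: [179.9, 0.1, 169.0]
force: [-4.5, 1.1, 12.2]
gripper_width: 26.0
time_s: 16.38
ee_pos: [554.8, 92.6, 115.5]
ee_rot: [179.9, 0.1, 169.0]
force: [-4.2, 1.9, 12.5]
gripper_width: 25.9
time_s: 16.62
ee_pos: [554.7, 91.6, 115.7]
ee_rot: [179.7, 0.1, 168.9]
force: [-3.8, 8.2, 12.1]
gripper_width: 26.2
```

```bash
python3 -m creep '{"offset":[[0,-0.001,0],[0,0,0]],"rotation":[[0,0,0],[0,0,0]]}'; python3 -m creep '{"offset":[[0,-0.001,0],[0,0,0]],"rotation":[[0,0,0],[0,0,0]]}'
```

```text
time_s: 16.88
ee_pos: [554.6, 91.2, 115.7]
ee_rot: [179.6, 0.1, 168.9]
force: [-4.2, 7.2, 11.7]
gripper_width: 25.9
time_s: 17.12
ee_pos: [554.4, 90.3, 115.7]
ee_rot: [179.6, 0.1, 168.9]
force: [-3.8, 6.9, 12.1]
gripper_width: 25.6
```

```bash
python3 -m creep '{"offset":[[0,-0.0012,0],[0,-0.0012,0]],"rotation":[[0,0,0],[0,0,0]]}'; python3 -m creep '{"offset":[[0,-0.0012,0],[0,-0.0012,0]],"rotation":[[0,0,0],[0,0,0]]}'
```

```text
time_s: 17.38
ee_pos: [553.8, 87.4, 115.7]
ee_rot: [179.7, 0.1, 168.9]
force: [-3.2, 4.3, 11.7]
gripper_width: 26.1
time_s: 17.62
ee_pos: [553.1, 83.9, 115.6]
ee_rot: [179.9, 0.1, 169.0]
force: [-4.5, 2.4, 11.0]
gripper_width: 26.0
```

```bash
python3 -m creep '{"offset":[[0,-0.0012,0],[0,-0.0012,0],[0,-0.0012,0]],"rotation":[[0,0,0],[0,0,0],[0,0,0]]}'; python3 -m creep '{"offset":[[0,-0.0012,0],[0,-0.0012,0],[0,-0.0012,0]],"rotation":[[0,0,0],[0,0,0],[0,0,0]]}'
```

```text
time_s: 18.0
ee_pos: [552.3, 79.7, 115.5]
ee_rot: [179.9, 0.1, 169.0]
force: [-5.2, 1.4, 12.3]
gripper_width: 25.7
time_s: 18.38
ee_pos: [551.6, 76.1, 115.5]
ee_rot: [179.9, 0.1, 169.0]
force: [-3.4, 0.9, 13.1]
gripper_width: 26.0
```

```bash
python3 -m creep '{"offset":[[0,-0.004,0],[0,-0.004,0],[0,-0.004,0],[0,-0.004,0],[0,-0.004,0]],"rotation":[[0,0,0],[0,0,0],[0,0,0],[0,0,0],[0,0,0]]}'; python3 -m creep '{"offset":[[0,-0.003,0],[0,-0.002,0],[0,-0.0013,0]],"rotation":[[0,0,0],[0,0,0],[0,0,0]]}'
```

```text
time_s: 19.0
ee_pos: [547.7, 56.4, 115.5]
ee_rot: [179.9, 0.1, 169.0]
force: [-3.8, 1.6, 12.2]
gripper_width: 26.0
time_s: 19.38
ee_pos: [546.5, 50.1, 115.5]
ee_rot: [179.9, 0.1, 169.0]
force: [-4.1, 1.4, 13.2]
gripper_width: 25.6
```

```bash
python3 -m creep '{"offset":[[0,-0.0013,0],[0,-0.0013,0],[0,-0.0013,0]],"rotation":[[0,0,0],[0,0,0],[0,0,0]]}'; python3 -m creep '{"offset":[[0,-0.0013,0],[0,-0.0013,0],[0,-0.0013,0]],"rotation":[[0,0,0],[0,0,0],[0,0,0]]}'
```

```text
time_s: 19.75
ee_pos: [545.8, 46.3, 115.5]
ee_rot: [179.9, 0.1, 169.0]
force: [-4.4, 0.5, 13.3]
gripper_width: 25.7
time_s: 20.12
ee_pos: [545.5, 44.6, 115.7]
ee_rot: [179.7, 0.1, 168.9]
force: [-3.2, 7.7, 12.1]
gripper_width: 26.0
```

```bash
python3 -m creep '{"offset":[[0,-0.0013,0],[0,-0.0013,0],[0,-0.0013,0],[0,-0.0013,0]],"rotation":[[0,0,0],[0,0,0],[0,0,0],[0,0,0]]}'; python3 -m creep '{"offset":[[0,-0.0013,0],[0,-0.0013,0],[0,-0.0013,0],[0,-0.0013,0]],"rotation":[[0,0,0],[0,0,0],[0,0,0],[0,0,0]]}'
```

```text
time_s: 20.62
ee_pos: [544.3, 38.6, 115.6]
ee_rot: [179.8, 0.1, 168.9]
force: [-4.2, 4.3, 12.5]
gripper_width: 25.8
time_s: 21.12
ee_pos: [543.1, 32.3, 115.5]
ee_rot: [179.9, 0.1, 169.0]
force: [-4.3, 1.4, 13.0]
gripper_width: 25.7
```

```bash
python3 -m creep '{"offset":[[0,-0.0014,0],[0,-0.002,0],[0,-0.003,0]],"rotation":[[0,0,0],[0,0,0],[0,0,0]]}'; python3 -m creep '{"offset":[[0,-0.004,0],[0,-0.004,0],[0,-0.004,0],[0,-0.004,0],[0,-0.004,0]],"rotation":[[0,0,0],[0,0,0],[0,0,0],[0,0,0],[0,0,0]]}'
```

```text
time_s: 21.5
ee_pos: [541.9, 26.0, 115.5]
ee_rot: [179.9, 0.1, 169.0]
force: [-4.1, 1.8, 13.4]
gripper_width: 25.5
time_s: 22.12
ee_pos: [538.0, 6.2, 115.5]
ee_rot: [180.0, 0.1, 169.0]
force: [-4.2, 0.9, 13.8]
gripper_width: 25.7
```

```bash
python3 -m creep '{"offset":[[0,-0.003,0],[0,-0.002,0],[0,-0.0013,0],[0,-0.0013,0]],"rotation":[[0,0,0],[0,0,0],[0,0,0],[0,0,0]]}'; python3 -m creep '{"offset":[[0,-0.0013,0],[0,-0.0013,0],[0,-0.0013,0],[0,-0.0013,0]],"rotation":[[0,0,0],[0,0,0],[0,0,0],[0,0,0]]}'
```

```text
time_s: 22.62
ee_pos: [536.5, -1.2, 115.5]
ee_rot: [180.0, 0.1, 169.0]
force: [-4.1, 0.9, 12.6]
gripper_width: 25.9
time_s: 23.12
ee_pos: [536.1, -3.9, 115.6]
ee_rot: [179.7, 0.1, 168.9]
force: [-3.5, 7.6, 12.7]
gripper_width: 25.7
```

```bash
python3 -m creep '{"offset":[[0,-0.0013,0],[0,-0.0013,0],[0,-0.0013,0],[0,-0.0013,0]],"rotation":[[0,0,0],[0,0,0],[0,0,0],[0,0,0]]}'; python3 -m creep '{"offset":[[0,-0.0013,0],[0,-0.0013,0],[0,-0.0013,0],[0,-0.0013,0]],"rotation":[[0,0,0],[0,0,0],[0,0,0],[0,0,0]]}'
```

```text
time_s: 23.62
ee_pos: [534.6, -11.0, 115.5]
ee_rot: [179.9, 0.1, 169.0]
force: [-3.5, 1.0, 12.6]
gripper_width: 25.5
time_s: 24.12
ee_pos: [533.6, -16.5, 115.5]
ee_rot: [180.0, 0.1, 169.0]
force: [-3.2, 1.6, 12.8]
gripper_width: 26.0
```

```bash
python3 -m creep '{"offset":[[0,-0.0014,0],[0,-0.002,0],[0,-0.003,0]],"rotation":[[0,0,0],[0,0,0],[0,0,0]]}'; python3 -m creep '{"offset":[[0,-0.004,0],[0,-0.004,0],[0,-0.004,0],[0,-0.004,0]],"rotation":[[0,0,0],[0,0,0],[0,0,0],[0,0,0]]}'
```

```text
time_s: 24.5
ee_pos: [532.3, -22.8, 115.5]
ee_rot: [180.0, 0.1, 169.0]
force: [-4.3, 1.8, 13.3]
gripper_width: 25.9
time_s: 25.0
ee_pos: [529.2, -38.7, 115.5]
ee_rot: [180.0, 0.1, 169.0]
force: [-4.3, 0.9, 13.6]
gripper_width: 25.8
```

Next step expected near y = -49.

```bash
python3 -m creep '{"offset":[[0,-0.004,0],[0,-0.002,0],[0,-0.0013,0],[0,-0.0013,0]],"rotation":[[0,0,0],[0,0,0],[0,0,0],[0,0,0]]}'; python3 -m creep '{"offset":[[0,-0.0013,0],[0,-0.0013,0],[0,-0.0013,0],[0,-0.0013,0]],"rotation":[[0,0,0],[0,0,0],[0,0,0],[0,0,0]]}'
```

```text
time_s: 25.5
ee_pos: [527.6, -47.1, 115.5]
ee_rot: [180.0, 0.1, 169.0]
force: [-4.7, 0.7, 13.6]
gripper_width: 25.6
time_s: 26.0
ee_pos: [527.1, -49.8, 115.5]
ee_rot: [179.7, 0.1, 168.9]
force: [-2.8, 7.9, 13.1]
gripper_width: 26.2
```

```bash
python3 -m creep '{"offset":[[0,-0.0013,0],[0,-0.0013,0],[0,-0.0013,0],[0,-0.0013,0]],"rotation":[[0,0,0],[0,0,0],[0,0,0],[0,0,0]]}'; python3 -m creep '{"offset":[[0,-0.0013,0],[0,-0.0013,0],[0,-0.0013,0],[0,-0.0013,0]],"rotation":[[0,0,0],[0,0,0],[0,0,0],[0,0,0]]}'
```

```text
time_s: 26.5
ee_pos: [525.8, -56.4, 115.5]
ee_rot: [179.9, 0.1, 168.9]
force: [-4.6, 3.1, 13.3]
gripper_width: 25.7
time_s: 27.0
ee_pos: [524.6, -62.4, 115.4]
ee_rot: [180.0, 0.1, 169.0]
force: [-4.1, 1.3, 12.8]
gripper_width: 26.0
```

```bash
python3 -m creep '{"offset":[[0,-0.0014,0],[0,-0.002,0],[0,-0.003,0]],"rotation":[[0,0,0],[0,0,0],[0,0,0]]}'; python3 -m creep '{"offset":[[0,-0.004,0],[0,-0.004,0],[0,-0.004,0],[0,-0.004,0]],"rotation":[[0,0,0],[0,0,0],[0,0,0],[0,0,0]]}'
python3 - <<'E'
from h import *
im=grab_frame("wrist")[:,:,::-1];cv2.imwrite("pics/w6.png",im)
im=grab_frame("side")[:,:,::-1];cv2.imwrite("pics/s6.png",cv2.resize(im[100:320,190:390],None,fx=2.7,fy=2.7))
E
```

```text
time_s: 27.38
ee_pos: [523.4, -68.7, 115.4]
ee_rot: [180.0, 0.1, 169.0]
force: [-4.4, 2.0, 13.8]
gripper_width: 26.1
time_s: 27.88
ee_pos: [520.2, -84.6, 115.4]
ee_rot: [180.0, 0.0, 169.0]
force: [-4.2, 1.6, 13.6]
gripper_width: 26.0
```

View pics/w6.png

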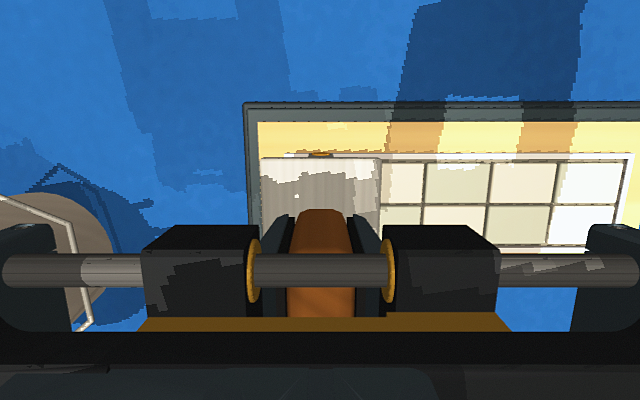

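View pics/s6.png

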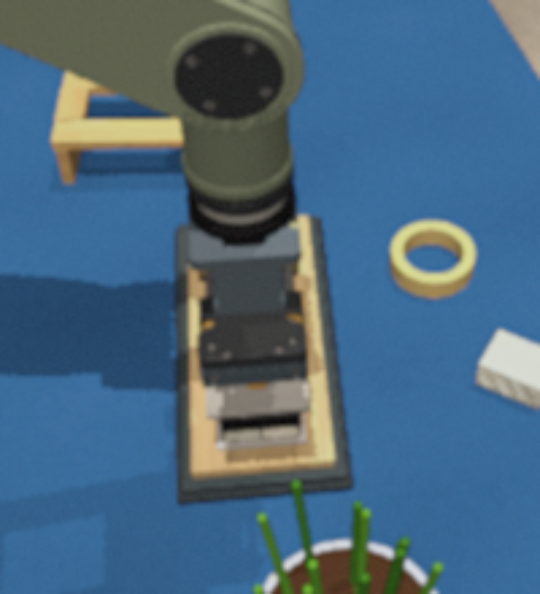

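```bash
python3 - <<'E'
from h import *
s=env.state();print(s['ee_pos'],s['ee_rot'],s['force'],s['torque'],s['qpos'])
E
python3 -m creep '{"offset":[[0,0,0.0003]],"rotation":[[0,0,0]]}'
python3 - <<'E'
from h import *
s=env.state();print(s['ee_pos'],s['ee_rot'],s['force'],s['torque'])
im=cv2.imread("pics/w6.png")
cv2.imwrite("pics/w6c.png",cv2.resize(im[140:270,370:640],None,fx=2.9,fy=2.9,interpolation=cv2.INTER_CUBIC))
E
```

```text
[520.19861026 -84.95787967 115.41983017] [-1.79970963e+02  4.94669920e-02  1.68967315e+02] [-4.17362332 -0.18130428 13.49311211] [ 0.18117553  1.05072219 -0.10374221] [-1.05069392e+01  1.88693748e+01  1.04295365e+02 -3.52482165e-02
  5.67860665e+01 -8.94549463e+01]
time_s: 28.1
ee_pos: [520.2, -84.9, 115.2]
ee_rot: [-180.0, 0.1, 169.0]
force: [-4.0, 0.0, 14.4]
gripper_width: 25.7
[520.22660896 -84.8725614  115.23454402] [-1.79966071e+02  5.20060540e-02  1.68974707e+02] [-4.02906932  0.0331914  14.3689681 ] [ 0.19896606  1.11618261 -0.18976201]
```

View pics/w6c.png

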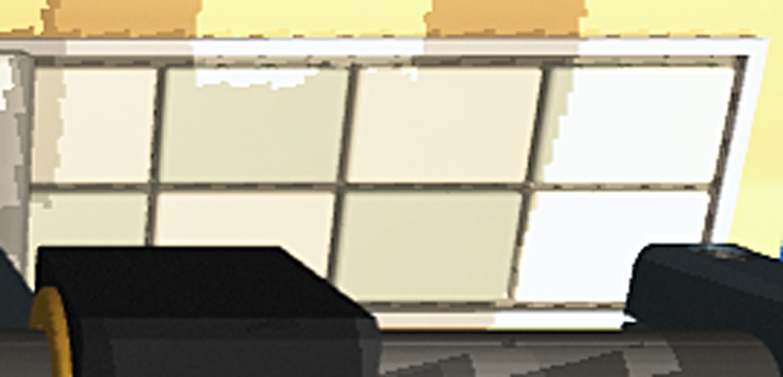

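```bash
python3 -m creep '{"offset":[[0,0.002,0],[0,0.004,0],[0,0.005,0],[0,0.005,0],[0,0.005,0]],"rotation":[[0,0,0],[0,0,0],[0,0,0],[0,0,0],[0,0,0]]}'; python3 -m creep '{"offset":[[0,0.005,0],[0,0.005,0],[0,0.005,0],[0,0.005,0],[0,0.005,0]],"rotation":[[0,0,0],[0,0,0],[0,0,0],[0,0,0],[0,0,0]]}'
```

```text
time_s: 28.72
ee_pos: [524.3, -64.0, 115.3]
ee_rot: [-180.0, 0.1, 169.0]
force: [-4.1, 0.2, 14.8]
gripper_width: 25.9
time_s: 29.35
ee_pos: [529.2, -39.4, 115.3]
ee_rot: [-180.0, 0.1, 169.0]
force: [-4.0, 0.9, 14.1]
gripper_width: 25.9
```

```bash
python3 -m creep '{"offset":[[0,0.006,0],[0,0.006,0],[0,0.006,0],[0,0.006,0],[0,0.006,0]],"rotation":[[0,0,0],[0,0,0],[0,0,0],[0,0,0],[0,0,0]]}'; python3 -m creep '{"offset":[[0,0.006,0],[0,0.006,0],[0,0.006,0],[0,0.006,0],[0,0.006,0]],"rotation":[[0,0,0],[0,0,0],[0,0,0],[0,0,0],[0,0,0]]}'
```

```text
time_s: 29.98
ee_pos: [535.0, -9.8, 115.3]
ee_rot: [-180.0, 0.1, 169.0]
force: [-4.6, 0.5, 13.9]
gripper_width: 25.5
time_s: 30.6
ee_pos: [540.8, 19.7, 115.4]
ee_rot: [180.0, 0.1, 169.0]
force: [-3.5, -0.4, 14.8]
gripper_width: 25.6
```

```bash
python3 -m creep '{"offset":[[0,0.006,0],[0,0.006,0],[0,0.006,0],[0,0.006,0],[0,0.006,0]],"rotation":[[0,0,0],[0,0,0],[0,0,0],[0,0,0],[0,0,0]]}'; python3 -m creep '{"offset":[[0,0.006,0],[0,0.006,0],[0,0.006,0],[0,0.006,0],[0,0.006,0]],"rotation":[[0,0,0],[0,0,0],[0,0,0],[0,0,0],[0,0,0]]}'
```

```text
time_s: 31.22
ee_pos: [546.6, 49.2, 115.4]
ee_rot: [180.0, 0.1, 169.0]
force: [-4.4, -0.4, 14.1]
gripper_width: 25.7
time_s: 31.85
ee_pos: [552.4, 78.8, 115.4]
ee_rot: [180.0, 0.1, 169.0]
force: [-3.8, -0.2, 12.6]
gripper_width: 25.8
```

```bash
python3 -m creep '{"offset":[[0,0.006,0],[0,0.006,0],[0,0.006,0],[0,0.005,0],[0,0.003,0]],"rotation":[[0,0,0],[0,0,0],[0,0,0],[0,0,0],[0,0,0]]}'; python3 -m creep '{"offset":[[0,0,-0.005],[0,0,-0.02],[0,0,-0.03],[0,0,-0.03],[0,0,0]],"rotation":[[0,0,0],[0,0,0],[0,0,0],[0,0,0],[0,0,0]]}'
python3 - <<'E'
from h import *
s=env.state();print(s['ee_pos'],s['ee_rot'],s['force'],s['torque'])
im=grab_frame("wrist")[:,:,::-1];cv2.imwrite("pics/w7.png",im)
im=grab_frame("side")[:,:,::-1];cv2.imwrite("pics/s7.png",cv2.resize(im[60:290,190:390],None,fx=2.6,fy=2.6))
E
```

```text
time_s: 32.48
ee_pos: [557.4, 104.5, 115.4]
ee_rot: [179.9, 0.1, 169.0]
force: [-4.1, 0.2, 13.6]
gripper_width: 25.9
time_s: 33.1
ee_pos: [558.2, 104.0, 199.3]
ee_rot: [179.9, 0.2, 169.0]
force: [0.4, 0.9, -5.8]
gripper_width: 26.0
[558.24719519 104.00290708 199.3009498 ] [179.94036637   0.23164321 168.99752998] [ 0.42479355  0.93439109 -5.83398482] [ 0.09110492 -0.17468581 -0.02750812]
```

View pics/w7.png

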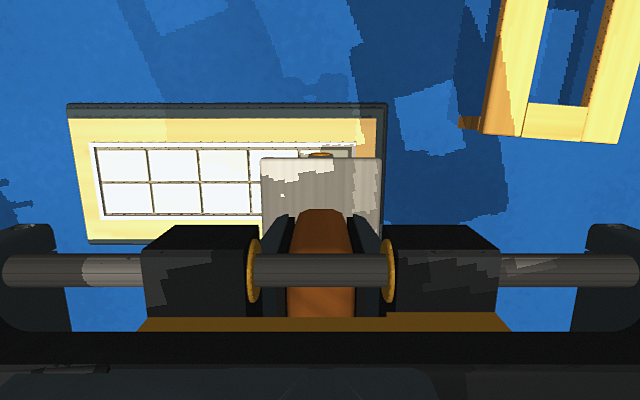

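View pics/s7.png

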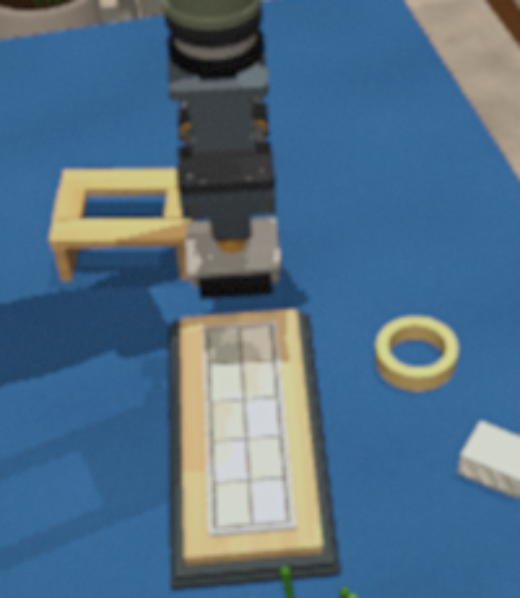

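```bash
python3 -m creep '{"offset":[[0,0,0.03],[0,0,0.03],[0,0,0.015],[0,0,0.002],[0,0,0]],"rotation":[[0,0,0],[0,0,0],[0,0,0],[0,0,0],[0,0,0]]}'; python3 - <<'E'
from h import *
s=env.state();print(s['ee_pos'],s['force'],s['torque'])
E
```

```text
time_s: 33.83
ee_pos: [557.5, 104.1, 121.9]
ee_rot: [180.0, 0.1, 169.0]
force: [0.4, -0.7, -4.7]
gripper_width: 25.4
[557.47093298 104.0723982  121.873298  ] [ 0.39053545 -0.69496643 -4.69743139] [ 0.05121879 -0.12471766  0.00904942]
```

```bash
python3 -m creep '{"offset":[[0,0,0.001],[0,0,0.001],[0,0,0]],"rotation":[[0,0,0],[0,0,0],[0,0,0]]}'; python3 -m creep '{"offset":[[0,0,0.0008],[0,0,0],[0,0,0]],"rotation":[[0,0,0],[0,0,0],[0,0,0]]}'; python3 -m creep '{"offset":[[0,0,0.0006],[0,0,0]],"rotation":[[0,0,0],[0,0,0]]}'; python3 -m creep '{"offset":[[0,0,0.0006],[0,0,0]],"rotation":[[0,0,0],[0,0,0]]}';python3 -m creep '{"offset":[[0,0,0.0006],[0,0,0]],"rotation":[[0,0,0],[0,0,0]]}'
```

```text
time_s: 34.2
ee_pos: [556.9, 104.0, 119.7]
ee_rot: [180.0, 0.0, 169.0]
force: [0.9, 0.0, -4.9]
gripper_width: 25.9
time_s: 34.58
ee_pos: [556.9, 104.0, 118.6]
ee_rot: [-180.0, 0.0, 169.0]
force: [-0.5, 0.8, -4.7]
gripper_width: 25.9
time_s: 34.83
ee_pos: [556.8, 104.0, 118.0]
ee_rot: [-180.0, -0.0, 169.0]
force: [-0.0, -0.7, -6.5]
gripper_width: 25.9
time_s: 35.08
ee_pos: [556.9, 104.0, 117.7]
ee_rot: [-180.0, 0.0, 169.0]
force: [-0.8, 0.5, -2.7]
gripper_width: 25.7
time_s: 35.33
ee_pos: [556.9, 104.1, 117.2]
ee_rot: [180.0, 0.0, 169.0]
force: [-1.8, 0.3, -0.1]
gripper_width: 25.4
```

```bash
python3 -m creep '{"offset":[[0,0,-0.001],[-0.0014,0,0],[0,0,0.001]],"rotation":[[0,0,0],[0,1,0],[0,0,0]]}'; python3 -m creep '{"offset":[[0,0,0.0006],[0,0,0.0004]],"rotation":[[0,0,0],[0,0,0]]}'; python3 - <<'E'
from h import *
s=env.state();print(s['ee_pos'],s['force'],s['torque'])
E
```

```text
time_s: 35.7
ee_pos: [558.6, 103.8, 117.1]
ee_rot: [180.0, -1.0, 169.0]
force: [-2.0, 0.0, 2.6]
gripper_width: 26.2
time_s: 35.95
ee_pos: [558.5, 103.8, 116.6]
ee_rot: [180.0, -0.9, 169.0]
force: [-2.4, -0.1, 6.5]
gripper_width: 25.6
[558.46895614 103.83593444 116.64066413] [-2.3829687  -0.06690479  6.45129985] [0.06811931 0.32218289 0.0151615 ]
```

```bash
python3 -m creep '{"offset":[[0,0,0.0006],[0,0,0.0003],[0,-0.002,0],[0,-0.004,0]],"rotation":[[0,0,0],[0,0,0],[0,0,0],[0,0,0]]}'; python3 -m creep '{"offset":[[0,-0.005,0],[0,-0.005,0],[0,-0.005,0],[0,-0.005,0],[0,-0.005,0]],"rotation":[[0,0,0],[0,0,0],[0,0,0],[0,0,0],[0,0,0]]}'
```

```text
time_s: 36.45
ee_pos: [557.4, 98.4, 116.3]
ee_rot: [179.9, -0.9, 169.0]
force: [-2.9, 0.9, 8.0]
gripper_width: 25.9
time_s: 37.08
ee_pos: [552.7, 73.7, 116.3]
ee_rot: [179.9, -0.9, 169.0]
force: [-3.1, 1.2, 7.2]
gripper_width: 25.4
```

```bash
python3 -m creep '{"offset":[[0,-0.006,0.0003],[0,-0.006,0],[0,-0.006,0],[0,-0.006,0],[0,-0.006,0]],"rotation":[[0,0,0],[0,0,0],[0,0,0],[0,0,0],[0,0,0]]}'; python3 -m creep '{"offset":[[0,-0.006,0],[0,-0.006,0],[0,-0.006,0],[0,-0.006,0],[0,-0.006,0]],"rotation":[[0,0,0],[0,0,0],[0,0,0],[0,0,0],[0,0,0]]}'
```

```text
time_s: 37.7
ee_pos: [546.9, 44.1, 116.2]
ee_rot: [179.9, -0.9, 169.0]
force: [-3.4, 0.9, 9.7]
gripper_width: 25.7
time_s: 38.33
ee_pos: [541.2, 14.6, 116.2]
ee_rot: [179.9, -0.9, 169.0]
force: [-3.3, 0.6, 9.8]
gripper_width: 25.8
```

```bash
python3 -m creep '{"offset":[[0,-0.006,0],[0,-0.006,0],[0,-0.006,0],[0,-0.006,0],[0,-0.006,0]],"rotation":[[0,0,0],[0,0,0],[0,0,0],[0,0,0],[0,0,0]]}'; python3 -m creep '{"offset":[[0,-0.006,0],[0,-0.006,0],[0,-0.006,0],[0,-0.006,0],[0,-0.006,0]],"rotation":[[0,0,0],[0,0,0],[0,0,0],[0,0,0],[0,0,0]]}'
```

```text
time_s: 38.95
ee_pos: [535.5, -15.0, 116.1]
ee_rot: [180.0, -0.9, 169.0]
force: [-3.0, 2.3, 9.1]
gripper_width: 25.8
time_s: 39.58
ee_pos: [529.8, -44.5, 116.2]
ee_rot: [180.0, -0.9, 169.0]
force: [-3.5, 0.9, 8.8]
gripper_width: 25.6
```

Then the far end, and swap the tilt to the other side.

```bash
python3 -m creep '{"offset":[[0,-0.006,0],[0,-0.006,0],[0,-0.006,0],[0,-0.006,0],[0,-0.006,0]],"rotation":[[0,0,0],[0,0,0],[0,0,0],[0,0,0],[0,0,0]]}'; python3 -m creep '{"offset":[[0,-0.006,0],[0,0,-0.0025],[0.0028,0,0],[0,0,0.001],[0,0,0]],"rotation":[[0,0,0],[0,0,0],[0,-2,0],[0,0,0],[0,0,0]]}';  python3 - <<'E'
from h import *
s=env.state();print(s['ee_pos'],s['force'],s['torque'])
E
```

```text
time_s: 40.2
ee_pos: [524.1, -74.0, 116.1]
ee_rot: [180.0, -0.9, 169.0]
force: [-2.7, 0.5, 9.2]
gripper_width: 25.8
time_s: 40.83
ee_pos: [520.4, -79.4, 116.8]
ee_rot: [-180.0, 1.1, 169.0]
force: [-1.6, -0.5, 4.8]
gripper_width: 25.7
[520.44174907 -79.44014207 116.83267412] [-1.62499726 -0.54928501  4.83961406] [0.12299995 0.18738375 0.0892445 ]
```

```bash
python3 -m creep '{"offset":[[0,0,0.0008],[0,0.003,0],[0,0.004,0]],"rotation":[[0,0,0],[0,0,0],[0,0,0]]}'; python3 - <<'E'
from h import *
s=env.state();print(s['ee_pos'],s['force'],s['torque'])
E
python3 -m creep '{"offset":[[0,0.006,0],[0,0.006,0],[0,0.006,0]],"rotation":[[0,0,0],[0,0,0],[0,0,0]]}'; python3 - <<'E'
from h import *
s=env.state();print(s['ee_pos'],s['force'],s['torque'])
E
```

```text
time_s: 41.2
ee_pos: [521.8, -72.6, 116.4]
ee_rot: [-180.0, 1.0, 169.0]
force: [-1.9, -0.6, 7.4]
gripper_width: 25.9
[521.82809631 -72.62063875 116.3557477 ] [-1.86322948 -0.55181877  7.43293566] [0.0654245  0.49900526 0.02773567]
time_s: 41.58
ee_pos: [525.3, -54.8, 116.3]
ee_rot: [-180.0, 1.1, 169.0]
force: [0.1, -0.5, 8.1]
gripper_width: 25.6
[525.32425907 -54.81317812 116.33513973] [ 0.09845529 -0.48031467  8.12952702] [-0.01315444  0.47026273  0.06572953]
```

```bash
python3 -m creep '{"offset":[[0,0.006,0.0004],[0,0.006,0],[0,0.006,0],[0,0.006,0],[0,0.006,0]],"rotation":[[0,0,0],[0,0,0],[0,0,0],[0,0,0],[0,0,0]]}'; python3 -m creep '{"offset":[[0,0.006,0],[0,0.006,0],[0,0.006,0],[0,0.006,0],[0,0.006,0]],"rotation":[[0,0,0],[0,0,0],[0,0,0],[0,0,0],[0,0,0]]}'
```

```text
time_s: 42.2
ee_pos: [531.1, -25.3, 116.2]
ee_rot: [-180.0, 1.1, 169.0]
force: [-0.8, -0.6, 8.5]
gripper_width: 25.4
time_s: 42.82
ee_pos: [536.8, 4.2, 116.2]
ee_rot: [-180.0, 1.1, 169.0]
force: [-0.7, -0.2, 9.2]
gripper_width: 25.8
```

```bash
python3 -m creep '{"offset":[[0,0.006,0],[0,0.006,0],[0,0.006,0],[0,0.006,0],[0,0.006,0]],"rotation":[[0,0,0],[0,0,0],[0,0,0],[0,0,0],[0,0,0]]}'; python3 -m creep '{"offset":[[0,0.006,0],[0,0.006,0],[0,0.006,0],[0,0.006,0],[0,0.006,0]],"rotation":[[0,0,0],[0,0,0],[0,0,0],[0,0,0],[0,0,0]]}'
```

```text
time_s: 43.45
ee_pos: [542.6, 33.8, 116.2]
ee_rot: [180.0, 1.1, 169.0]
force: [-2.0, -0.5, 8.8]
gripper_width: 26.0
time_s: 44.08
ee_pos: [548.4, 63.3, 116.3]
ee_rot: [180.0, 1.1, 169.0]
force: [-0.9, -0.5, 9.6]
gripper_width: 25.8
```

```bash
python3 -m creep '{"offset":[[0,0.006,0],[0,0.006,0],[0,0.006,0],[0,0.006,0],[0,0.006,0]],"rotation":[[0,0,0],[0,0,0],[0,0,0],[0,0,0],[0,0,0]]}'; python3 -m creep '{"offset":[[0,0.006,0],[0,0,-0.005],[0,0,-0.03],[0,0,-0.05],[0,0,0]],"rotation":[[0,0,0],[0,0,0],[0,1,0],[0,0,3.9],[0,0,0]]}'; python3 -m creep '{"offset":[[0,0,0]],"rotation":[[0,0,0]]}'
python3 - <<'E'
from h import *
np.set_printoptions(precision=2,suppress=True)
s=env.state();print(s['ee_pos'],s['ee_rot'],s['force'])
a=np.radians(s['ee_rot'][2]);d=np.array([482.2,327.6])-s['ee_pos'][:2]
print(d@[np.cos(a),np.sin(a)],d@[np.sin(a),-np.cos(a)])
E
```

```text
time_s: 44.7
ee_pos: [554.1, 92.8, 116.2]
ee_rot: [180.0, 1.1, 169.0]
force: [-0.9, -0.8, 9.0]
gripper_width: 26.1
time_s: 45.32
ee_pos: [556.1, 98.7, 202.6]
ee_rot: [179.9, 0.4, 165.1]
force: [0.5, 0.3, -6.3]
gripper_width: 25.7
time_s: 45.45
ee_pos: [552.4, 98.2, 197.9]
ee_rot: [-179.9, -0.2, 165.1]
force: [-0.6, -0.2, -6.6]
gripper_width: 25.7
[552.39  98.2  197.85] [-179.89   -0.22  165.13] [-0.56 -0.21 -6.58]
126.71451205138621 203.70222837721772
```

```bash
python3 -m creep '{"offset":[[0.0254,0.0407,0],[0.0254,0.0407,0],[0.0254,0.0407,0],[0.0254,0.0407,0],[0.0254,0.0407,0]],"rotation":[[0,0,0],[0,0,0],[0,0,0],[0,0,0],[0,0,0]]}'; python3 -m creep '{"offset":[[0,0,0],[0,0,0],[0,0,0]],"rotation":[[0,0,0],[0,0,0],[0,0,0]]}'
python3 - <<'E'
from h import *
np.set_printoptions(precision=2,suppress=True)
s=env.state();print(s['ee_pos'],s['ee_rot'],s['force'])
a=np.radians(s['ee_rot'][2]);d=np.array([482.2,327.6])-s['ee_pos'][:2]
print(d@[np.cos(a),np.sin(a)],d@[np.sin(a),-np.cos(a)])
im=grab_frame("side")[:,:,::-1];cv2.imwrite("pics/s8.png",cv2.resize(im[60:220,170:330],None,fx=3.6,fy=3.6))
E
```

```text
time_s: 46.08
ee_pos: [481.5, 328.3, 196.9]
ee_rot: [-179.7, -0.2, 165.1]
force: [1.0, -0.4, -4.7]
gripper_width: 25.9
time_s: 46.45
ee_pos: [483.3, 326.5, 198.9]
ee_rot: [-179.9, -0.1, 165.0]
force: [-0.4, -0.1, -5.2]
gripper_width: 25.7
[483.28 326.51 198.87] [-179.88   -0.07  165.03] [-0.43 -0.13 -5.19]
1.3217855757485686 0.7785491066774626
```

View pics/s8.png

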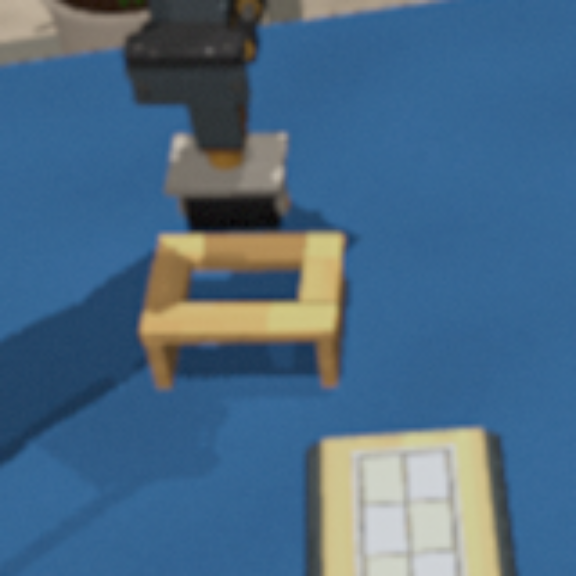

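```bash
python3 -m creep '{"offset":[[0.0013,0.0008,0.02],[0,0,0.02],[0,0,0.005],[0,0,0],[0,0,0]],"rotation":[[0,0,0],[0,0,0],[0,0,0],[0,0,0],[0,0,0]]}'; python3 - <<'E'
from h import *
np.set_printoptions(precision=2,suppress=True)
s=env.state();print(s['ee_pos'],s['ee_rot'],s['force'])
a=np.radians(s['ee_rot'][2]);d=np.array([482.2,327.6])-s['ee_pos'][:2]
print(d@[np.cos(a),np.sin(a)],d@[np.sin(a),-np.cos(a)])
im=grab_frame("wrist")[:,:,::-1];cv2.imwrite("pics/w8.png",im)
E
```

```text
time_s: 47.12
ee_pos: [483.0, 329.1, 156.0]
ee_rot: [179.9, 0.1, 165.1]
force: [0.1, -0.1, -4.8]
gripper_width: 25.6
[483.04 329.08 155.96] [179.92   0.08 165.08] [ 0.11 -0.14 -4.75]
0.43009972789847545 -1.6501915749998128
```

View pics/w8.png

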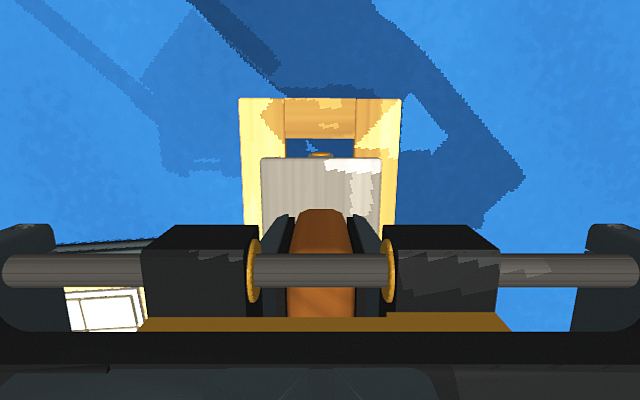

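```bash
python3 -m creep '{"offset":[[0.0004,-0.0014,0.006],[0,0,0.003],[0,0,0],[0,0,0],[0,0,0]],"rotation":[[0,0,0],[0,0,0],[0,0,0],[0,0,0],[0,0,0]]}'; python3 - <<'E'
from h import *
np.set_printoptions(precision=2,suppress=True)
s=env.state();print(s['ee_pos'],s['ee_rot'],s['force'])
a=np.radians(s['ee_rot'][2]);d=np.array([482.2,327.6])-s['ee_pos'][:2]
print(d@[np.cos(a),np.sin(a)],d@[np.sin(a),-np.cos(a)])
E
```

```text
time_s: 47.8
ee_pos: [481.7, 327.7, 146.1]
ee_rot: [180.0, 0.0, 165.1]
force: [0.0, 1.7, -4.5]
gripper_width: 25.8
[481.69 327.74 146.07] [179.99   0.01 165.1 ] [ 0.03  1.66 -4.52]
-0.5337739335476909 -0.006517658836760485
```

Aligned; lower into the slot.

```bash
python3 -m creep '{"offset":[[-0.0005,0,0.006],[0,0,0.008],[0,0,0.008],[0,0,0.008],[0,0,0]],"rotation":[[0,0,0],[0,0,0],[0,0,0],[0,0,0],[0,0,0]]}'; python3 -m creep '{"offset":[[0,0,0.008],[0,0,0.008],[0,0,0.004],[0,0,0.002],[0,0,0]],"rotation":[[0,0,0],[0,0,0],[0,0,0],[0,0,0],[0,0,0]]}'
```

```text
time_s: 48.42
ee_pos: [481.5, 327.2, 114.9]
ee_rot: [-179.9, -0.1, 165.1]
force: [-0.8, -0.2, -4.7]
gripper_width: 25.5
time_s: 49.05
ee_pos: [482.1, 327.5, 93.9]
ee_rot: [-180.0, 0.0, 165.1]
force: [1.0, -0.0, -5.2]
gripper_width: 26.0
```

```bash
python3 -m creep '{"offset":[[0,0,0.002],[0,0,0.001],[0,0,0.0005],[0,0,0]],"rotation":[[0,0,0],[0,0,0],[0,0,0],[0,0,0]]}'; python3 -m creep '{"offset":[[0,0,0.0005],[0,0,0.0003],[0,0,0]],"rotation":[[0,0,0],[0,0,0],[0,0,0]]}'
```

```text
time_s: 49.55
ee_pos: [482.1, 327.5, 90.5]
ee_rot: [-180.0, 0.0, 165.1]
force: [0.4, -0.1, -4.9]
gripper_width: 25.8
time_s: 49.92
ee_pos: [482.1, 327.5, 89.9]
ee_rot: [180.0, 0.0, 165.1]
force: [-0.8, 0.1, -3.2]
gripper_width: 25.9
```

```bash
python3 -m creep '{"offset":[[0,0,0.0004],[0,0,0],[0,0,0]],"rotation":[[0,0,0],[0,0,0],[0,0,0]]}'; python3 -m creep '{"offset":[[0,0,0],[0,0,0],[0,0,0],[0,0,0],[0,0,0]],"rotation":[[0,0,0],[0,0,0],[0,0,0],[0,0,0],[0,0,0]]}' 0 60;  python3 -m creep '{"offset":[[0,0,0],[0,0,0],[0,0,0],[0,0,0]],"rotation":[[0,0,0],[0,0,0],[0,0,0],[0,0,0]]}'
```

```text
time_s: 50.3
ee_pos: [482.1, 327.6, 89.9]
ee_rot: [180.0, 0.0, 165.1]
force: [-1.5, -1.5, 3.7]
gripper_width: 25.9
time_s: 50.92
ee_pos: [482.1, 327.6, 89.2]
ee_rot: [-180.0, 0.0, 165.1]
force: [-0.2, 0.7, 0.2]
gripper_width: 73.0
time_s: 51.42
ee_pos: [482.0, 327.5, 89.2]
ee_rot: [-180.0, 0.0, 165.1]
force: [-0.5, 0.8, 0.7]
gripper_width: 91.5
```

```bash
python3 -m creep '{"offset":[[0,0,-0.02],[0,0,-0.04],[0,0,-0.05],[0,0,-0.03],[0,0,0]],"rotation":[[0,0,0],[0,0,0],[0,0,0],[0,0,0],[0,0,0]]}'; python3 -m creep '{"offset":[[0,0,0],[0,0,0],[0,0,0],[0,0,0]],"rotation":[[0,0,0],[0,0,0],[0,0,0],[0,0,0]]}'
python3 - <<'E'
from h import *
im=grab_frame("side")[:,:,::-1];cv2.imwrite("pics/s9.png",im)
im=grab_frame("wrist")[:,:,::-1];cv2.imwrite("pics/w9.png",im)
E
```

```text
time_s: 52.05
ee_pos: [483.2, 328.3, 231.9]
ee_rot: [179.8, 0.2, 165.1]
force: [-1.0, 0.7, -0.5]
gripper_width: 91.3
time_s: 52.55
ee_pos: [481.9, 327.4, 228.6]
ee_rot: [-179.9, -0.0, 165.1]
force: [0.3, -0.7, -0.7]
gripper_width: 91.3
```

View pics/s9.png

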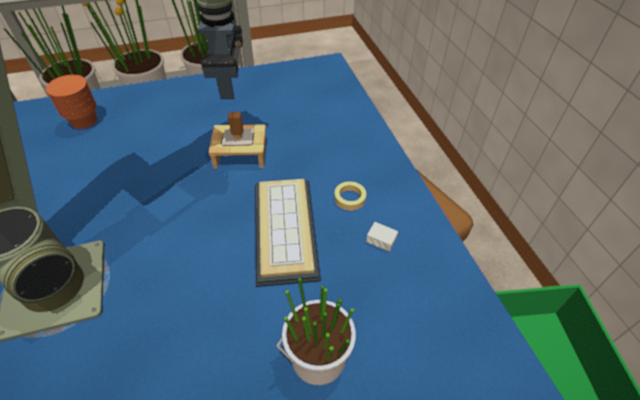

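View pics/w9.png

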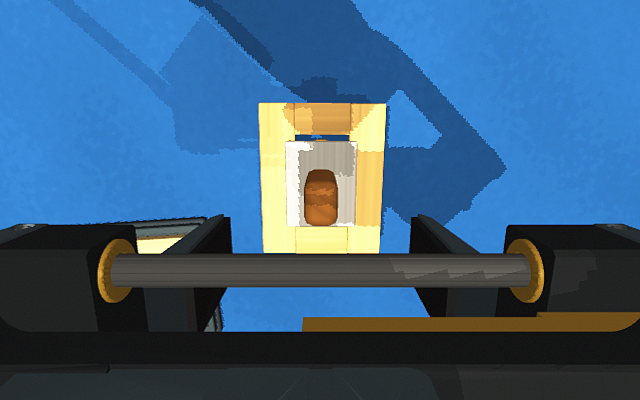

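The side picture shows the roller upright in its rest at about (236,130). The pail (318,335), tape (350,196) and spare tiles (382,236) are where they were at the start. The wrist picture shows the crown plate seated in the rest (286–356, 142–228).

```bash
python3 -c "
from workcell import env
print(env.job_done())"
```

```text
the job is handed in; nothing more can be done
None
```

I took the roller from its rest and rolled the whole sheet, then set it back in the rest, let go and handed the job in at about 52.7 s. No verdict was reported.

- **Rolling:** I made one slow pass and one return pass at about 17–19.5 N vertically. Where the wheel climbed onto each next pair of tiles, the total came to about 19–20 N. I then rolled each row once more with the tool tilted about 1°, at roughly 12–14 N mainly on that row.
- **Reach:** The wheel centre ran from about 100 mm one side of the middle to 98 mm the other. That passes the middle of the end tiles, but I stopped short of the far edge to keep clear of the pail.
- **Bedding checks:** The first contact height dropped from about 120.8 to 117.8 mm at the end tiles, which is about 3 mm of sinking. I checked that at one place only. The return pass ran level to about 0.1 mm, and both tilted passes sat at the same height, so the rows look even. I never measured the sinking of each tile directly.
- **Force:** The force readings were taken only at the end of each move, so a short peak in between would not have shown. The highest I saw was about 20 N, against the 25 N limit.
- **Disagreement:** The torque readings were too noisy to show whether the two rows shared the load evenly, and they were inconsistent with each other. That is why I added the tilted passes.
- **Final pictures:** The roller stands upright in its rest with the gripper clear of it. The pail, spare tiles and tape look unmoved.

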